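Clamp the pumpkin plaque in the spring painting jig

TASK

Mount the orange plaque with the white pumpkin in the painting jig, pumpkin side up: use the plaque to push the red spring gate back, lower the plaque flat onto the jig's wooden bed, and let the gate close so that it holds the plaque fully home under the yellow lip, square and centred across the bed. Either end of the plaque may go under the lip. Let go of it, and leave the two small paint bottles standing.

Things in the scene. Friction and masses are not known exactly. Their poses are not given: they have to be found in the camera images.
- plaque_center (a point): Centre of the loose plaque (0.25 kg), 22 mm above its underside. Orange-painted board, 150 (x) x 90 (y) x 14 mm, plain ends, flat, z up. On its middle a white wooden pumpkin, 72 mm along x, 60 mm across y, 26 mm (sides) to 30 mm high above the board; its outer sides are flat and upright for 44 mm along x: grip there across y, tips just above the board. Green stem to x = 55 mm, 18 mm high.
- jig: Jig fixed to the table; dark wooden bed 266 x 110 mm, top 20 mm above the table. Origin on the table under the plaque's centre when home; z up; x along the bed from lip end to gate end. The plaque's length lies along x; home, the board spans x = -75 to 75 mm on the bed, against the wall under the lip. Behind the gate a grey spring block, x = 126 to 166 mm, 60 mm high.
- jig_lip (a point): Middle of the inner top edge of the yellow lip at the jig's -x end, at jig x = -61 mm, 45 mm above the table; axes as the jig's. The lip is 100 mm wide and 6 mm thick, its underside 39 mm above the table (19 mm above the bed); it overhangs the dark end wall (inner face at jig x = -75 mm) by 14 mm, so the last 14 mm of the board go beneath it.
- gate (a joint): Travel of the red spring gate along the jig's +x, in m: 0 at rest, 0.05 fully back. A spring pushes it towards the lip with 3 N at 0, 4.9 N at 0.016 (plaque home) and 7.8 N at 0.04. To lower a level plaque past the lip the gate must be at 0.030 or more; about 0.040 is comfortable.
- gate_face (a point): Middle of the gate's flat upright face, which looks to the jig's -x. The face is 84 mm wide and runs from 22 to 76 mm above the table, this point 49 mm above it. At rest it lies at jig x = 59 mm, 16 mm too close for the plaque. The gate is a plate 12 mm thick.
- paint_blue_bottle: Small blue paint bottle standing on the table, 36 mm across, 105 mm high, origin under its foot; to be left standing.
- paint_grey_bottle: Small grey paint bottle, same size and origin; to be left standing.

How it is judged:
On the way:
1. the spring gate is pushed back at least 12 mm (value of joint gate above 0.012 m), for 0.1 s.
At the end, for the whole second after the job is handed in: The plaque lies flat on the bed, pumpkin up (height within 4 mm, tilt under 0.06 rad), within 6 mm of home along the jig, 14 mm across it and 0.12 rad in yaw, one end under the lip; the gate bears on the other end (travel 10 to 22 mm, still); it is released (x of plaque_center in the frame of jig between -0.006 and 0.006 m and y of plaque_center in the frame of jig between -0.014 and 0.014 m and z of plaque_center in the frame of jig between 0.038 and 0.046 m and angle between plaque_center's own z axis and vertical below 0.06 rad and angle between the x axis of plaque_center and the x axis of jig, either way round below 0.12 rad and value of joint gate between 0.01 and 0.022 m and velocity of joint gate between -0.01 and 0.01 m/s); the robot touches nothing.
It fails at once if a small paint bottle is knocked over (angle between any of paint_blue_bottle, paint_grey_bottle's own z axis and vertical above 0.6 rad).
It also fails if it takes over 45 s, if anything falls off the work surface, if the arm or the gripper's body presses on something with over 40 N, if the wrist force passes 120 N, or if a joint passes its speed limit or range.

ROBOT

A 7-joint arm with a two-finger parallel gripper is mounted at the origin on the work surface. World frame = base frame: x ahead of the robot, y to its left, z up, the work surface at z = 0. Lengths are in m, angles in rad, forces in N, time in s.
With the tool pointing down it reaches from about 0.425 to 0.875 m from the base axis. Payload 4.7 kg.
Tool frame: the origin (TCP) lies at the very end of the fingers, on their centre line; the grasp point (between the pads) lies 19 mm behind it; z points along the fingers, y is the line along which they close (so a half turn about z gives the same grasp; the last joint's range is limited). The gripper opens to 87 mm and grips with 3 to 60 N. Pads are 19 mm wide; open, the fingers measure 117 mm over their backs; the gripper's body (75 mm by 190 mm) begins 51 mm behind the grasp point.
Start: joints at [1.278, 0.321, -0.07, 1.45, 0.023, 1.371, -0.057], TCP at [0.196, -0.62, 0.223] pointing down, gripper open.
Joint ranges: [-2.86, 2.86], [-0.3, 2.09], [-1.38, 1.24], [0.06, 2.45], [-1.56, 4.7], [0.09, 2.05], [-2.69, 2.69]. Speed limits (rad/s): [2.57, 2.57, 3.14, 3.14, 3.14, 3.14, 3.14].

INTERFACE

Orientations are given as a rotation vector (axis times angle).
In Python, from bench import ctrl, imaging, ticket gives the robot as it stands.
- The arm moves only by the tool jog_arm, never from a script. Its argument "rows" is text: rows parted by semicolons, each of 7 numbers parted by spaces: the shift along the tool's x, y, z in cm, then the turn, a rotation vector about the tool's x, y, z in rad, then the closure, from -1 (fully open) to 1 (shut), so that 0 is half open. A call has 1 to 5 rows; each row shifts and turns the commanded pose from where the row before left it, along the tool's axes as they then stand; what a row does not reach is not made up. A row lasts 1/8 s, in which the tool goes at most 62.5 mm and 10.7 degrees, less where a joint would pass 70% of its speed; a pose out of reach is approached as far as the arm can. A call with a gripper value outside its range is refused whole. The fingers move at their own pace and stop on an object; "force" is the grip in N (left out, the last holds). Time passes only in rows, so rows that do not move let the fingers close. It gives the time, the measured TCP pose, the force, the opening and the grip force at its end, in the units of the state.
- ctrl.get_state(): the state, without advancing time (a new reading comes with each control period).
- imaging.get_image(name): name is "scene" or "top"; returns a dict with "img" (420x560x3 uint8, blue, green, red), "vertical_fov" (degrees; the focal length in pixels is half the picture's height over the tangent of half this angle, whatever the lens; pixels are square), "cx", "cy" (the principal point, pixels), "origin" and "orientation" of the camera in the world. Camera axes: x right, y down, z forward; pixel columns grow to the right and rows downward; lengths in m; the calibration is good to about 2 mm. A picture is of the moment at which its call begins. There is no depth.
- ticket.close_job(): hands the job in; it is judged then, once.
The state is a dict: "time": time; "joint_positions": joint angles; "qd": joint speeds; "joint_torque": joint torques, N m; "position": TCP position; "tool_rot": TCP orientation; "ft_force": force on the tool from outside, world axes, zero at the start; "torque": the same for the moment, N m; "grip_width": opening from 0.0 (shut) to 1.0 (fully open); "grip_force": force on a finger pad.
Only numpy, scipy, OpenCV 4.12 (cv2) and the standard library are available. Lean on these libraries where they do the work, as an engineer would, in place of code of your own. Each camera call takes 0.05 s, during which the arm holds its last target. There are 200 camera calls.

## Working session

There is one attempt and no reset: what is moved stays moved. The work goes in short steps, Python scripts to look and compute and a tool call to move; the robot and the scene stay as the last step left them, time stands still between calls to the robot, and variables do not carry over. Pictures are saved under pics/ and viewed, at most 10 in all, crops included, and the job is handed in when it is done.

Besides the shell and the picture viewer there is one more tool, called by a JSON object that holds its "api" and its "payload". jog_arm: Moves the arm, as the interface text tells. Its arguments: {"type":"object","properties":{"rows":{"type":"string"},"force":{"type":"number"}},"required":["rows"]}

```bash
mkdir -p pics; ls
python3 - <<'E'
from bench import ctrl, imaging
import cv2
s=ctrl.get_state();print(s)
for n in("scene","top"):
    d=imaging.get_image(n);cv2.imwrite(f"pics/{n}0.png",d["img"]);print({k:v for k,v in d.items() if k!="img"})
E
```

```text
pics
{'time': 0.0, 'joint_positions': array([ 1.27811277,  0.32183025, -0.0700782 ,  1.45169432,  0.02258923,
        1.3707848 , -0.0569052 ]), 'qd': array([ 0.00059754, -0.00030956, -0.00029646, -0.00107647,  0.00221764,
       -0.00197242,  0.00148998]), 'joint_torque': array([-1.42497947e-04, -4.91291893e+01, -4.03847108e-01, -3.12533891e+01,
       -6.40511164e-02,  4.35802387e-02,  1.36190197e-04]), 'position': array([ 0.19607899, -0.61913294,  0.22144705]), 'tool_rot': array([-3.10283234e+00, -4.79745032e-01,  6.02467394e-04]), 'ft_force': array([-0.56129773, -0.24011654, -0.23166042]), 'torque': array([-0.05277927, -0.01265598, -0.03420505]), 'grip_force': 0.0, 'grip_width': 0.9995258423240415}
{'vertical_fov': 45.981562047448975, 'cx': 280.1244118575457, 'cy': 217.47685641273782, 'origin': array([0.89158843, 0.51269598, 0.7000366 ]), 'orientation': array([-0.75866182, -2.65594204,  1.06126412])}
{'vertical_fov': 42.04945850549309, 'cx': 284.33382046128366, 'cy': 208.36683425631, 'origin': array([ 0.47322071, -0.02173207,  1.09891376]), 'orientation': array([-2.13557011,  2.20334529, -0.10897061])}
```

View pics/top0.png

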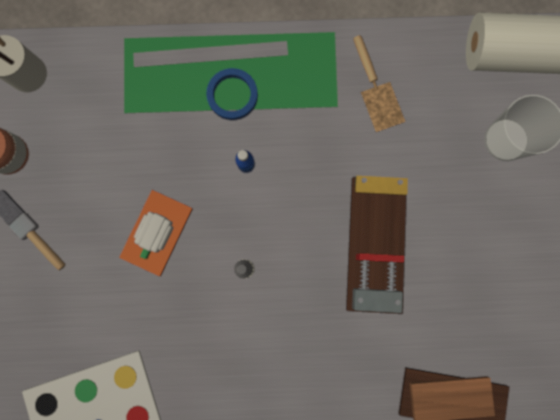

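View pics/scene0.png

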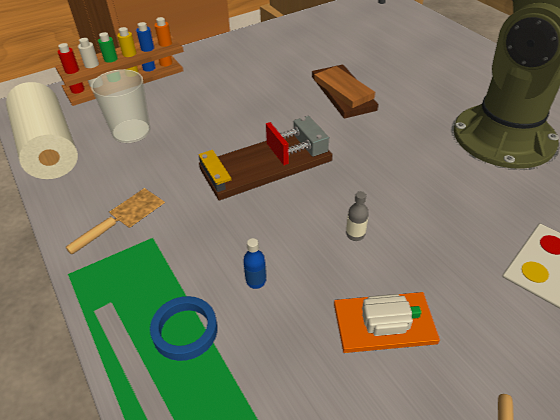

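Top view: plaque at (155,232), stem toward the robot. The jig is at (378,245), with the yellow lip at the far end (382,185) and the red gate at (381,258). Bottles stand between them at (244,160) and (242,269). The scene view agrees.

```bash
cat > h.py <<'E'
import numpy as np, cv2
from scipy.spatial.transform import Rotation as R
from bench import ctrl, imaging
def cast(d,px,z):
    px=np.atleast_2d(np.asarray(px,float)); f=d["img"].shape[0]/2/np.tan(np.radians(d["vertical_fov"]/2))
    v=np.c_[(px[:,0]-d["cx"])/f,(px[:,1]-d["cy"])/f,np.ones(len(px))]@R.from_rotvec(d["orientation"]).as_matrix().T
    o=np.asarray(d["origin"]); return o+v*((z-o[2])/v[:,2])[:,None]
def mask(d,lo,hi,box=None):
    m=cv2.inRange(cv2.cvtColor(d["img"],cv2.COLOR_BGR2HSV),np.array(lo),np.array(hi))
    if box: 
        k=np.zeros_like(m);k[box[1]:box[3],box[0]:box[2]]=255;m&=k
    return m
def big(m):
    c=max(cv2.findContours(m,cv2.RETR_EXTERNAL,cv2.CHAIN_APPROX_NONE)[0],key=cv2.contourArea);return c[:,0,:]
def rect(d,c,z):
    p=cast(d,c,z)[:,:2]; r=cv2.minAreaRect((p*1000).astype(np.float32)); return r,cv2.boxPoints(r)
COL=dict(orange=((5,170,100),(14,255,255)),yellow=((18,150,100),(32,255,255)),red=((0,180,80),(4,255,255)),white=((10,5,150),(40,90,255)))
E
python3 - <<'E'
from h import *
np.set_printoptions(precision=1,suppress=True)
T=imaging.get_image("top");S=imaging.get_image("scene")
B={"T":dict(orange=(100,170,210,290),yellow=(340,160,420,200),red=(340,240,420,270),white=(120,200,185,260)),
"S":dict(orange=(320,280,450,360),yellow=(190,140,240,200),red=(255,110,300,170),white=(350,285,415,340))}
Z=dict(orange=.014,yellow=.045,red=.076,white=.042)
for n,d in(("T",T),("S",S)):
    for k in COL:
        c=big(mask(d,*COL[k],B[n][k])); r,b=rect(d,c,Z[k]); print(n,k,len(c),"c",np.array(r[0]),"size",np.array(r[1]),r[2]);print(b.ravel())
# blue, grey bottles feet approx
print("bottle cap blue", cast(T,(243,155),.10)*1000, "grey",cast(T,(242,268),.10)*1000)
print("bottle scene base", cast(S,(256,284),0)*1000, cast(S,(356,236),0)*1000)
# jig bed+block
print("block top corners px", cast(T,[(355,290),(402,291),(402,313),(353,311)],.06)*1000)
E
```

```text
T orange 205 c [542.8 233.6] size [ 85.6 143.7] 63.66293716430664
[459.4 227.1 588.1 163.3 626.1 240.1 497.4 303.8]
T yellow 145 c [ 618.8 -211.7] size [98.8 30.5] 85.23980712890625
[ 599.5 -259.7  629.9 -262.2  638.1 -163.7  607.7 -161.2]
T red 97 c [ 478.9 -197.6] size [84.2 10.4] 85.04067993164062
[ 470.1 -239.1  480.5 -240.   487.8 -156.2  477.4 -155.3]
T white 146 c [543.6 239.2] size [49.5 67.1] 64.07402038574219
[502.7 231.6 563.  202.3 584.6 246.8 524.3 276.2]
S orange 390 c [543.6 235.6] size [ 95.5 150.3] 63.76337432861328
[455.1 226.  589.9 159.5 632.1 245.2 497.3 311.6]
S yellow 89 c [ 618.7 -212.4] size [107.6  33.5] 85.35015106201172
[ 597.6 -264.6  631.1 -267.3  639.8 -160.1  606.4 -157.4]
S red 119 c [ 493.  -177.1] size [137.3  37.9] 84.31623840332031
[ 467.4 -243.5  505.1 -247.3  518.7 -110.6  481.  -106.9]
S white 192 c [544.5 241.1] size [69.  69.5] 62.67818832397461
[497.8 226.4 559.6 194.5 591.3 255.8 529.5 287.7]
bottle cap blue [[675.9  50.5 100. ]] grey [[467.5  57.2 100. ]]
bottle scene base [[677.   55.8   0. ]] [[464.8  60.4   0. ]]
block top corners px [[ 419.5 -151.3   60. ]
 [ 414.9 -239.6   60. ]
 [ 374.1 -237.5   60. ]
 [ 380.6 -145.9   60. ]]
```

{"api": "jog_arm", "payload": {"rows": "4.2 -3.1 0 0 0 0 -1;4.2 -3.1 0 0 0 0 -1;4.2 -3.1 0 0 0 0 -1;4.2 -3.1 0 0 0 0 -1;4.2 -3.1 0 0 0 0 -1"}}

```text
time: 0.82
position: [0.3505, -0.4069, 0.2225]
tool_rot: [3.104, 0.48, -0.0]
ft_force: [0.5, 0.3, -0.3]
grip_width: 1.0
grip_force: 0.0
```

{"api": "jog_arm", "payload": {"rows": "4.2 -3.1 0 0 0 0 -1;4.2 -3.1 0 0 0 0 -1;4.2 -3.1 0 0 0 0 -1;4.2 -3.1 0 0 0 0 -1;4.2 -3.1 0 0 0 0 -1"}}

```text
time: 1.45
position: [0.5037, -0.1959, 0.2226]
tool_rot: [3.104, 0.48, 0.0]
ft_force: [0.9, -0.3, 0.3]
grip_width: 0.996
grip_force: 0.0
```

{"api": "jog_arm", "payload": {"rows": "1.9 -4.5 0 0 0 0 -1;1.9 -4.5 0 0 0 0 -1;1.9 -4.5 0 0 0 0 -1;1.9 -4.5 0 0 0 0 -1;1.9 -4.5 0 0 0 0 -1"}}

```text
time: 2.08
position: [0.5255, 0.0473, 0.2226]
tool_rot: [3.104, 0.48, 0.0]
ft_force: [0.5, -0.5, 0.2]
grip_width: 0.999
grip_force: 0.0
```

{"api": "jog_arm", "payload": {"rows": "1.9 -4.5 0 0 0 0 -1;1.9 -4.5 0 0 0 0 -1;1.9 -4.5 0 0 0 0 -1;1.9 -4.5 0 0 0 -0.18 -1;0 0 0 0 0 -0.18 -1"}}

```text
time: 2.7
position: [0.542, 0.2461, 0.2225]
tool_rot: [-2.958, -1.047, -0.0]
ft_force: [0.0, 0.2, -0.2]
grip_width: 1.001
grip_force: 0.0
```

{"api": "jog_arm", "payload": {"rows": "0 0 0 0 0 -0.18 -1;0 0 0 0 0 -0.18 -1;0 0 0 0 0 -0.18 -1;0 0 0 0 0 -0.18 -1;0 0 0 0 0 -0.18 -1"}}

```text
time: 3.32
position: [0.5437, 0.2402, 0.2223]
tool_rot: [2.219, 2.223, -0.001]
ft_force: [0.7, 0.3, -0.1]
grip_width: 1.002
grip_force: 0.0
```

{"api": "jog_arm", "payload": {"rows": "0 0 0 0 0 -0.18 -1;0 0 0 0 0 -0.18 -1;0 0 0 0 0 -0.18 -1;0 0 0 0 0 -0.18 -1;0 0 0 0 0 -0.18 -1"}}

```text
time: 3.95
position: [0.5437, 0.2402, 0.2223]
tool_rot: [-1.032, -2.967, 0.001]
ft_force: [-0.2, -0.2, -0.0]
grip_width: 1.002
grip_force: 0.0
```

```bash
cat >> h.py <<'E'
def togo(pos,yawy):
    "shift in tool axes (cm) and turn about tool x,y,z to a tool-down pose with tool y at world angle yawy (deg)"
    s=ctrl.get_state(); Rm=R.from_rotvec(s["tool_rot"]); a=np.radians(yawy); y=np.array([np.cos(a),np.sin(a),0]); z=np.array([0,0,-1.])
    G=R.from_matrix(np.c_[np.cross(y,z),y,z])
    print("t",s["time"],"pos",s["position"].round(4),"F",s["ft_force"].round(1),"grip",round(s["grip_width"],3),round(s["grip_force"],1))
    print("shift cm",(Rm.inv().apply(np.array(pos)-s["position"])*100).round(2),"turn",(Rm.inv()*G).as_rotvec().round(3))
E
python3 -c "
from h import *
togo((.543,.2345,.10),63.6)"
```

```text
t 3.95 pos [0.5437 0.2402 0.2223] F [-0.2 -0.2 -0. ] grip 1.002 0.0
shift cm [-0.3  -0.48 12.23] turn [-0.001  0.    -0.208]
```

{"api": "jog_arm", "payload": {"rows": "-0.3 -0.5 0 0 0 -0.1 -1;0 0 5 0 0 -0.108 -1;0 0 5 0 0 0 -1;0 0 4 0 0 0 -1;0 0 0 0 0 0 -1"}}

```text
time: 4.58
position: [0.5408, 0.2331, 0.0796]
tool_rot: [-0.725, -3.051, 0.006]
ft_force: [-0.0, 0.5, 0.3]
grip_width: 0.999
grip_force: 0.0
```

```bash
python3 -c "
from h import *
togo((.543,.2345,.018),63.6)"
```

```text
t 4.575 pos [0.5408 0.2331 0.0796] F [-0.   0.5  0.3] grip 0.999 0.0
shift cm [-0.16  0.25  6.16] turn [-0.005 -0.004 -0.006]
```

{"api": "jog_arm", "payload": {"rows": "-0.1 0.2 3 -0.005 -0.004 -0.006 -1;0 0 2.2 0 0 0 -1;0 0 0.9 0 0 0 -1;0 0 0 0 0 0 -1"}}

```text
time: 5.08
position: [0.545, 0.2361, 0.0217]
tool_rot: [0.716, 3.054, 0.006]
ft_force: [-0.1, -0.5, 0.9]
grip_width: 1.0
grip_force: 0.0
```

{"api": "jog_arm", "payload": {"rows": "0 0 0 0 0 0 0.6;0 0 0 0 0 0 0.6;0 0 0 0 0 0 0.6;0 0 0 0 0 0 0.6;0 0 0 0 0 0 0.6", "force": 35}}

```text
time: 5.7
position: [0.5447, 0.2348, 0.0217]
tool_rot: [0.717, 3.054, 0.002]
ft_force: [-1.5, -4.9, 5.8]
grip_width: 0.686
grip_force: 35.0
```

```bash
python3 -c "
from h import *
togo((.543,.2345,.018),63.6)
cv2.imwrite('pics/s1.png',imaging.get_image('scene')['img'])"
```

```text
t 5.7 pos [0.5447 0.2348 0.0217] F [-1.5 -4.9  5.8] grip 0.686 35.0
shift cm [ 0.14 -0.1   0.37] turn [ 0.002  0.004 -0.   ]
```

View pics/s1.png

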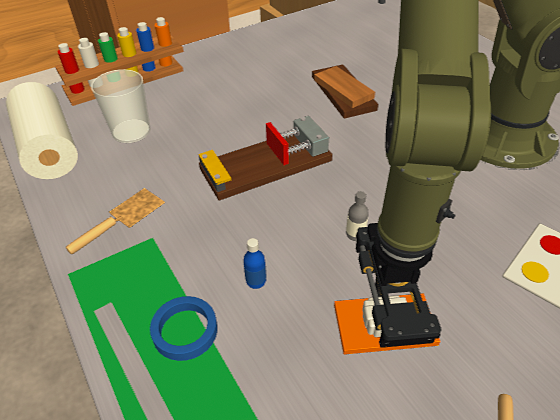

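Gripped: opening 59.7 mm, which matches the 60 mm pumpkin. The plaque is undisturbed and both bottles are standing. Next: lift and carry.

{"api": "jog_arm", "payload": {"rows": "0 0 -1 0 0 0 0.6;0 0 -4 0 0 0 0.6;0 0 -5 0 0 0 0.6;0 0 -5 0 0 0 0.6;0 0 -5 0 0 0 0.6", "force": 50}}

```text
time: 6.38
position: [0.5435, 0.2363, 0.2232]
tool_rot: [0.715, 3.054, 0.008]
ft_force: [0.4, 0.8, -2.4]
grip_width: 0.685
grip_force: 50.0
```

{"api": "jog_arm", "payload": {"rows": "-1.2 -2.1 0 0 0 0 0.6;-2.4 -4.3 0 0 0 0 0.6;-2.4 -4.3 0 0 0 0 0.6;-2.4 -4.3 0 0 0 0 0.6;-2.4 -4.3 0 0 0 0 0.6"}}

```text
time: 7.0
position: [0.5548, 0.0138, 0.2211]
tool_rot: [0.714, 3.053, 0.007]
ft_force: [1.0, 0.5, -4.0]
grip_width: 0.682
grip_force: 50.0
```

{"api": "jog_arm", "payload": {"rows": "-2.4 -4.3 0 0 0 0 0.6;-2.4 -4.3 0 0 0 0 0.6;-2.4 -4.3 0 0 0 0 0.6;-2.4 -4.3 0 0 0 0 0.6;-1.2 -2.1 0 0 0 0 0.6"}}

```text
time: 7.62
position: [0.5654, -0.2098, 0.22]
tool_rot: [0.722, 3.052, 0.006]
ft_force: [-1.2, -0.2, -3.2]
grip_width: 0.682
grip_force: 50.0
```

{"api": "jog_arm", "payload": {"rows": "0 0 0 0 0 -0.12 0.6;0 0 0 0 0 -0.13 0.6;0 0 0 0 0 -0.12 0.6;0 0 0 0 0 0 0.6"}}

```text
time: 8.12
position: [0.566, -0.2049, 0.2205]
tool_rot: [0.141, 3.132, 0.007]
ft_force: [0.6, -0.4, -4.6]
grip_width: 0.686
grip_force: 50.0
```

```bash
python3 -c "
from h import *
togo((.566,-.207,.13),84.8)
for n in('top','scene'): cv2.imwrite(f'pics/{n}2.png',imaging.get_image(n)['img'])
a,b=[cv2.imread(f'pics/{n}2.png') for n in('top','scene')]
cv2.imwrite('pics/m2.png',cv2.hconcat([a[130:340,260:520],b[30:240,140:400]]).repeat(1,0))"
```

```text
t 8.125 pos [ 0.566  -0.2049  0.2205] F [ 0.6 -0.4 -4.6] grip 0.686 50.0
shift cm [ 0.04 -0.25  9.05] turn [0.005 0.006 0.001]
```

View pics/m2.png

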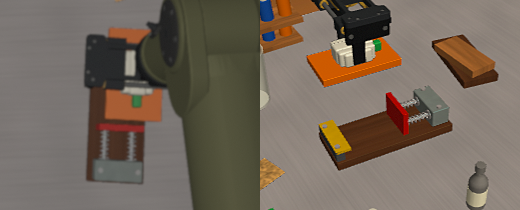

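The plaque hangs level and lined up with the jig, stem toward the gate. Next I measure its offset in the hand.

Run:
```python
from h import *
np.set_printoptions(precision=1,suppress=True)
s=ctrl.get_state()
for n,bx in(("top",(340,130,440,270)),("scene",(290,50,420,130))):
    d=imaging.get_image(n); c=big(mask(d,*COL["orange"],bx)); 
    P=cast(d,c,.213)[:,:2]*1000; a=np.radians(174.8);u=np.array([np.cos(a),np.sin(a)]);v=np.array([-u[1],u[0]])
    Q=P-[542.5,-205.3]; x=Q@u;y=Q@v
    r,b=rect(d,c,.213); print(n,len(c),"x",x.min(),x.max(),"y",y.min(),y.max(),"rect",np.array(r[0]),np.array(r[1]),r[2])
    print(cv2.approxPolyDP(c,4,True)[:,0].tolist())
t=s["position"][:2]*1000-[542.5,-205.3]; print("tcp jig",t@u,t@v)
```

```text
top 185 x 2.395600871136121 53.713618651177796 y -49.82804793434603 38.7686487188162 rect [ 513.8 -197. ] [90.  48.6] 88.20726776123047
[[366, 220], [366, 248], [419, 249], [420, 220], [403, 227], [399, 239], [390, 236], [390, 227]]
scene 130 x 128.68805900088026 193.11816850083113 y -156.87708305220792 -25.724289905245623 rect [ 393.7 -100.2] [ 61.1 125.9] 1.3674561977386475
[[314, 74], [350, 99], [352, 107], [373, 97], [373, 91], [336, 66]]
tcp jig -23.251931194230824 -2.0258331894590533
```

Run:
```python
from h import *
def ang(d,p0,p1,z):
    c=np.array([p for p in big(mask(d,*COL["orange"])) ],float); p0,p1=map(np.array,(p0,p1)); e=(p1-p0)/np.linalg.norm(p1-p0)
    w=c-p0; t=w@e; k=(abs(w@[-e[1],e[0]])<2.5)&(t>4)&(t<np.linalg.norm(p1-p0)-4)
    P=(cast(d,c[k],z)[:,:2]*1000).astype(np.float32); l=cv2.fitLine(P,cv2.DIST_HUBER,0,.01,.01).ravel(); return k.sum(),np.degrees(np.arctan2(l[1],l[0]))%180
T=imaging.get_image("top");S=imaging.get_image("scene")
print("near end",ang(T,(366,248),(419,249),.206)); print("left side",ang(T,(366,220),(366,248),.199)); print("right",ang(T,(420,220),(419,249),.213))
print("scene bottoms", ang(S,(314,74),(350,99),.213), ang(S,(352,107),(373,97),.199))
```

```text
near end (np.int64(44), np.float32(87.32756))
left side (np.int64(19), np.float32(177.356))
right (np.int64(20), np.float32(172.72015))Traceback (most recent call last):
  File "<stdin>", line 8, in <module>
  File "<stdin>", line 5, in ang
cv2.error: OpenCV(4.12.0) /io/opencv/modules/imgproc/src/linefit.cpp:50: error: (-215:Assertion failed) count > 0 in function 'fitLine2D_wods'
```

{"api": "jog_arm", "payload": {"rows": "-0.2 -0.4 3 0.005 0.006 0.02 0.6;0 0 4 0 0 0 0.6;0 0 4 0 0 0 0.6;0 0 2.5 0 0 0 0.6;0 0 0 0 0 0 0.6"}}

```text
time: 9.05
position: [0.5658, -0.2103, 0.0836]
tool_rot: [-0.174, -3.132, 0.001]
ft_force: [0.1, -0.6, -3.5]
grip_width: 0.685
grip_force: 50.0
```

```bash
cat >> h.py <<'E'
def injig(p):
    a=np.radians(174.8);u=np.array([np.cos(a),np.sin(a)]);t=np.asarray(p)[:2]*1000-[542.5,-205.3];return (t@u).round(1),(t@[-u[1],u[0]]).round(1)
E
python3 -c "
from h import *
s=ctrl.get_state();print(injig(s['position']));togo((.5673,-.2095,.0737),84.8)
cv2.imwrite('pics/m3.png',cv2.resize(imaging.get_image('scene')['img'][60:220,170:380],None,fx=3,fy=3))"
```

```text
(np.float64(-23.6), np.float64(2.9))
t 9.05 pos [ 0.5658 -0.2103  0.0836] F [ 0.1 -0.6 -3.5] grip 0.685 50.0
shift cm [-0.15  0.1   0.99] turn [-0.001 -0.004 -0.02 ]
```

View pics/m3.png

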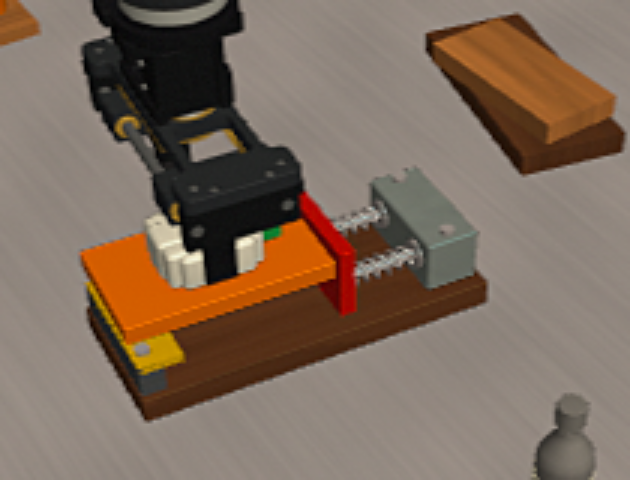

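Board is above the lip, with its end just short of the red gate and well aligned. Next: lower 1 cm, then push.

{"api": "jog_arm", "payload": {"rows": "-0.1 0 0.9 0 0 0 0.6;0 0 0 0 0 0 0.6;1 0 0 0 0 0 0.6;1 0 0 0 0 0 0.6;1 0 0 0 0 0 0.6"}}

```text
time: 9.72
position: [0.5401, -0.2077, 0.0778]
tool_rot: [0.173, 3.132, -0.005]
ft_force: [7.4, -1.2, -3.8]
grip_width: 0.683
grip_force: 50.0
```

{"api": "jog_arm", "payload": {"rows": "0.8 0 0 0 0 0 0.6;0.8 0 0 0 0 0 0.6;0 0 0 0 0 0 0.6"}}

```text
time: 10.1
position: [0.5247, -0.2064, 0.078]
tool_rot: [0.173, 3.131, -0.006]
ft_force: [7.1, -1.0, -3.9]
grip_width: 0.681
grip_force: 50.0
```

```bash
python3 -c "
from h import *
s=ctrl.get_state();print(injig(s['position']));togo((.5673,-.2095,.0737),84.8)
d=imaging.get_image('scene')
cv2.imwrite('pics/m4.png',cv2.resize(d['img'][60:220,170:380],None,fx=3,fy=3))"
```

```text
(np.float64(17.6), np.float64(2.7))
t 10.1 pos [ 0.5247 -0.2064  0.078 ] F [ 7.1 -1.  -3.9] grip 0.681 50.0
shift cm [-4.26  0.16  0.46] turn [-0.004  0.006 -0.019]
```

View pics/m4.png

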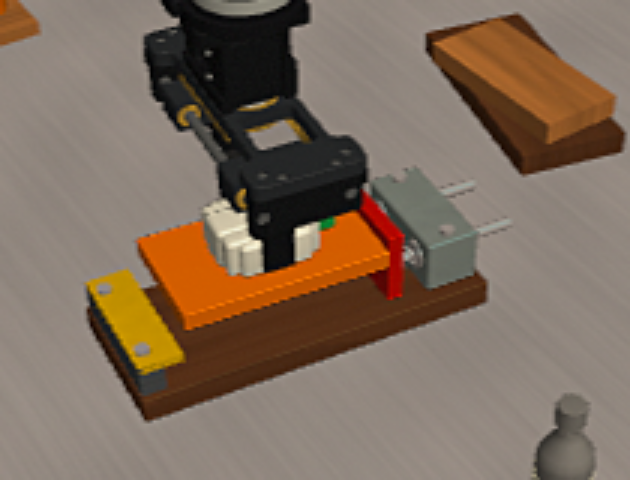

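The gate is pushed back about 35 mm and the plaque is level, just clear of the lip. I push 6 mm more, then lower.

{"api": "jog_arm", "payload": {"rows": "0.6 0 0 0 0 0 0.6;0 0 1 0 0 0 0.6;0 0 1 0 0 0 0.6;0 0 1 0 0 0 0.6;0 0 0 0 0 0 0.6"}}

```text
time: 10.78
position: [0.5199, -0.2052, 0.0483]
tool_rot: [0.171, 3.129, -0.005]
ft_force: [8.3, -1.8, -1.1]
grip_width: 0.686
grip_force: 50.0
```

```bash
python3 -c "
from h import *
s=ctrl.get_state();print(injig(s['position']));togo((.5425,-.2053,.0417),84.8)"
```

```text
(np.float64(22.5), np.float64(2.0))
t 10.775 pos [ 0.5199 -0.2052  0.0483] F [ 8.3 -1.8 -1.1] grip 0.686 50.0
shift cm [-2.24  0.24  0.67] turn [-0.003  0.008 -0.019]
```

{"api": "jog_arm", "payload": {"rows": "0 0 0.4 0 0.005 0 0.6;0 0 0.1 0 0 0 0.6;0 0 0.1 0 0 0 0.6;0 0 0 0 0 0 0.6"}}

```text
time: 11.28
position: [0.5206, -0.2052, 0.0432]
tool_rot: [0.172, 3.133, -0.005]
ft_force: [8.0, 0.4, 1.8]
grip_width: 0.688
grip_force: 50.0
```

{"api": "jog_arm", "payload": {"rows": "0 0 0.1 0 0 0 0.6;0 0 0.1 0 0 0 0.6;0 0 0 0 0 0 0.6"}}

```text
time: 11.65
position: [0.5206, -0.2052, 0.0418]
tool_rot: [0.172, 3.133, -0.005]
ft_force: [6.0, -0.9, 6.2]
grip_width: 0.683
grip_force: 50.0
```

```bash
python3 -c "
from h import *
s=ctrl.get_state();print(injig(s['position']));togo((.5425,-.2053,.0417),84.8)
d=imaging.get_image('scene')
cv2.imwrite('pics/m5.png',cv2.resize(d['img'][60:220,170:380],None,fx=3.8,fy=3.7))"
```

```text
(np.float64(21.8), np.float64(1.8))
t 11.65 pos [ 0.5206 -0.2052  0.0418] F [ 6.  -0.9  6.2] grip 0.683 50.0
shift cm [-2.18  0.23  0.02] turn [-0.003  0.004 -0.019]
```

View pics/m5.png

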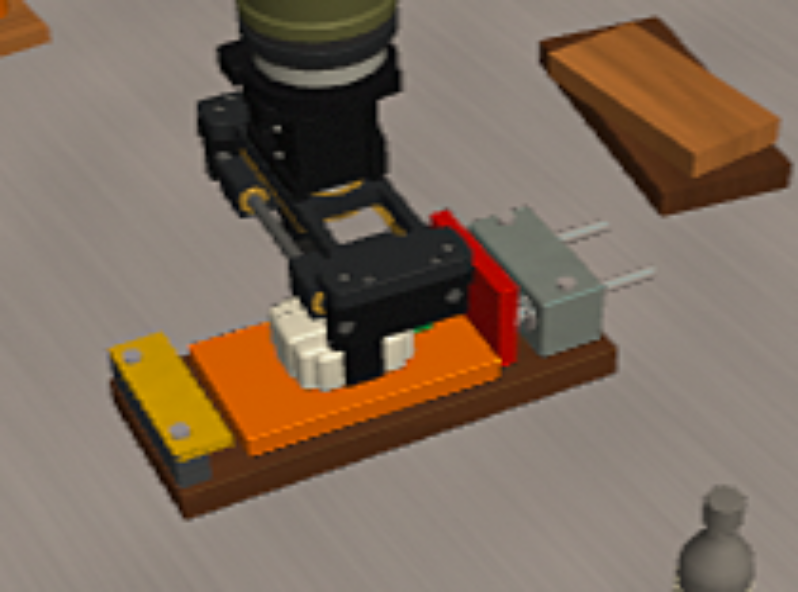

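The plaque lies flat on the bed between lip and gate (lip edge at (200,390), gate at (480,285)). Next: slide it home under the lip.

{"api": "jog_arm", "payload": {"rows": "-0.5 0 0 0 0 0 0.6;-0.5 0 0 0 0 0 0.6;-0.5 0 0 0 0 0 0.6;-0.5 0 0 0 0 0 0.6;0 0 0 0 0 0 0.6", "force": 25}}

```text
time: 12.32
position: [0.5386, -0.2068, 0.0417]
tool_rot: [-0.173, -3.136, 0.004]
ft_force: [0.7, 1.0, 12.1]
grip_width: 0.685
grip_force: 25.0
```

```bash
python3 -c "
from h import *
s=ctrl.get_state();print(injig(s['position']));togo((.5425,-.2053,.0417),84.8)"
```

```text
(np.float64(3.7), np.float64(1.8))
t 12.325 pos [ 0.5386 -0.2068  0.0417] F [ 0.7  1.  12.1] grip 0.685 25.0
shift cm [-0.37  0.19  0.  ] turn [-0.003 -0.001 -0.019]
```

{"api": "jog_arm", "payload": {"rows": "0 0 -0.1 0 0 0 0.6;-0.2 0 0 0 0 0 0.6;-0.2 0 0 0 0 0 0.6;0 0 0 0 0 0 0.6"}}

```text
time: 12.82
position: [0.5412, -0.2071, 0.0417]
tool_rot: [-0.173, -3.133, 0.003]
ft_force: [-1.7, 1.0, 11.0]
grip_width: 0.688
grip_force: 25.0
```

```bash
python3 -c "
from h import *
s=ctrl.get_state();print(injig(s['position']));togo((.5425,-.2053,.0417),84.8)"
```

```text
(np.float64(1.1), np.float64(1.9))
t 12.825 pos [ 0.5412 -0.2071  0.0417] F [-1.7  1.  11. ] grip 0.688 25.0
shift cm [-0.11  0.19  0.  ] turn [-0.002 -0.004 -0.02 ]
```

{"api": "jog_arm", "payload": {"rows": "0 0 -0.1 0 0 0 0.6;-0.2 0 0 0 0 0 0.6;0 0 0 0 0 0 0.6"}}

```text
time: 13.2
position: [0.5429, -0.2073, 0.0417]
tool_rot: [-0.173, -3.132, 0.002]
ft_force: [-1.6, 0.8, 8.6]
grip_width: 0.681
grip_force: 25.0
```

```bash
python3 -c "
from h import *
s=ctrl.get_state();print(injig(s['position']));togo((.5425,-.2053,.0417),84.8)"
```

```text
(np.float64(-0.5), np.float64(1.9))
t 13.2 pos [ 0.5429 -0.2073  0.0417] F [-1.6  0.8  8.6] grip 0.681 25.0
shift cm [ 0.06  0.19 -0.  ] turn [-0.002 -0.005 -0.02 ]
```

{"api": "jog_arm", "payload": {"rows": "-0.2 0 -0.1 0 0 0 0.6;-0.1 0 -0.1 0 0 0 0.6;0 0 0 0 0 0 0.6"}}

```text
time: 13.58
position: [0.5442, -0.2075, 0.0418]
tool_rot: [-0.173, -3.128, 0.001]
ft_force: [-2.6, 3.0, 2.4]
grip_width: 0.686
grip_force: 25.0
```

{"api": "jog_arm", "payload": {"rows": "0 0 0 0 0 0 0.3;0 0 0 0 0 0 -1;0 0 0 0 0 0 -1;0 0 0 0 0 0 -1;0 0 0 0 0 0 -1"}}

```text
time: 14.2
position: [0.5455, -0.2085, 0.0424]
tool_rot: [-0.174, -3.131, 0.003]
ft_force: [-0.7, -0.5, 1.1]
grip_width: 0.979
grip_force: 0.0
```

{"api": "jog_arm", "payload": {"rows": "0 0 -1 0 0 0 -1;0 0 -3 0 0 0 -1;0 0 -5 0 0 0 -1;0 0 -5 0 0 0 -1;0 0 -4 0 0 0 -1"}}

```text
time: 14.82
position: [0.547, -0.2077, 0.2253]
tool_rot: [-0.173, -3.133, 0.004]
ft_force: [-0.4, -0.7, -0.8]
grip_width: 0.996
grip_force: 0.0
```

{"api": "jog_arm", "payload": {"rows": "0 5 0 0 0 0 -1;0 5 0 0 0 0 -1;0 5 0 0 0 0 -1;0 5 0 0 0 0 -1;0 0 0 0 0 0 -1"}}

```text
time: 15.45
position: [0.5683, -0.0028, 0.2234]
tool_rot: [-0.159, -3.134, 0.0]
ft_force: [0.3, -0.4, 0.6]
grip_width: 1.005
grip_force: 0.0
```

Run:
```python
from h import *
T=imaging.get_image("top");S=imaging.get_image("scene")
for n,d,bo,br in(("top",T,(345,165,420,280),(340,240,420,290)),("scene",S,(190,80,340,200),(255,90,320,180))):
    c=big(mask(d,*COL["orange"],bo));P=cast(d,c,.034);Q=np.array([injig(p) for p in P]);print(n,"orange x",Q[:,0].min(),Q[:,0].max(),"y",Q[:,1].min(),Q[:,1].max(),rect(d,c,.034)[0])
    c=big(mask(d,*COL["red"],br));Q=np.array([injig(p) for p in cast(d,c,.076)]);print("red x",Q[:,0].min(),Q[:,0].max())
a=T['img'][150:330,300:460];b=S['img'][60:240,150:390]
cv2.imwrite('pics/m6.png',cv2.resize(cv2.hconcat([a,b]),None,fx=2,fy=2))
```

```text
top orange x -62.7 75.8 y -46.2 45.9 ((536.0906372070312, -204.82467651367188), (91.06605529785156, 139.01560974121094), 84.05034637451172)
red x 76.1 86.2
scene orange x -76.1 76.9 y -55.7 47.6 ((542.3867797851562, -201.28103637695312), (102.59701538085938, 151.983642578125), 84.1601333618164)
red x 51.7 84.4
```

View pics/m6.png

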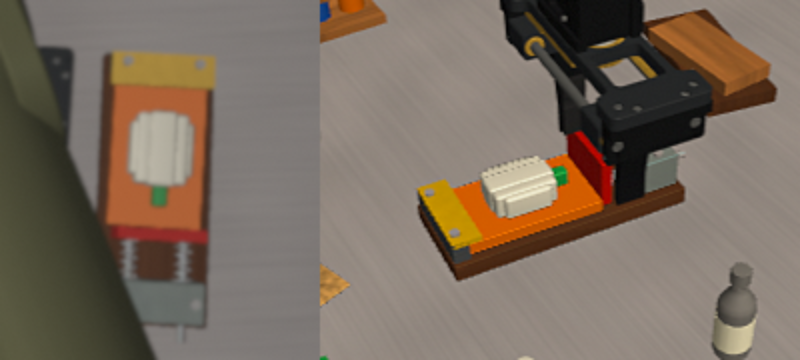

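The plaque is home under the lip, square and centred. The gate rests on its stem end at about 76 mm (17 mm travel), and the arm is clear.

```bash
python3 -c "
from bench import ticket
print(ticket.close_job())"
```

```text
the job is handed in; nothing more can be done
None
```

The plaque is mounted in the jig, pumpkin up: it sits home under the lip, square and centred, with the gate closed on its stem end. The plaque is released, the arm is clear of everything, and neither bottle was touched; the job is handed in, but no verdict came back.

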